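Shut the draught cover and tare the jewellery balance

ROBOT

A 6-joint arm with a two-finger parallel gripper is mounted at the origin on the work surface. World frame = base frame: x ahead of the robot, y to its left, z up, the work surface at z = 0. Lengths are in m, angles in degrees, forces in N, time in s.
With the tool pointing down it reaches from about 0.35 to 0.95 m from the base axis. Payload 17.4 kg.
Tool frame: the origin (TCP) lies at the very end of the fingers, on their centre line; the grasp point (between the pads) lies 19 mm behind it (ctrl.grip_point_offset is the distance from the TCP to the grasp point, in m); z points along the fingers, y is the line along which they close (so a half turn about z gives the same grasp; the last joint's range is limited). The gripper opens to 93 mm and grips with 3 to 60 N. Pads are 15 mm wide; open, the fingers measure 128 mm over their backs; the gripper's body (75 mm by 188 mm) begins 65 mm behind the grasp point.
Start: joints at [72.147, 6.646, 82.598, -0, 90.757, -2.166], TCP at [0.183, 0.65, 0.188] pointing down, gripper open.
Joint ranges: [-162.19, 162.19], [-47.58, 125.68], [4.15, 143.07], [-65.23, 245.23], [0.69, 171.88], [-170.13, 170.13]. Speed limits (degrees/s): [108.29, 108.29, 127.2, 180, 180, 180].

INTERFACE

Orientations are given as [roll, pitch, yaw] about the fixed x, y, z axes, in that order (R = Rz(yaw) Ry(pitch) Rx(roll)).
In Python, from station import ctrl, vision gives the robot as it stands. The module is installed in compiled form; this text tells all that it offers.
- The arm moves only by the tool apply_moves, never from a script. Its argument "steps" is a list of rows, each a list of 7 numbers: the closure in counts, from 0 (fully open) to 255 (shut), then the shift along the tool's x, y, z in m, then the turn, a rotation vector about the tool's x, y, z in units of 5 degrees (1.0 is 5 degrees). In form: [[fingers, tx, ty, tz, ax, ay, az], ...]. A call has 1 to 20 rows; each row shifts and turns the commanded pose from where the row before left it, along the tool's axes as they then stand; what a row does not reach is not made up. A row lasts 1/12 s, in which the tool goes at most 41.7 mm and 7.16 degrees, less where a joint would pass 70% of its speed; a pose out of reach is approached as far as the arm can. A call is refused whole if a number of a shift passes 0.0417 or a number of a turn 1, either way. A call with a gripper value outside its range is refused whole. The fingers move at their own pace and stop on an object; "squeeze" is the grip in N (left out, the last holds). Time passes only in rows, so rows that do not move let the fingers close. It gives the time, the measured TCP pose, the force, the opening and the grip force at its end, in the units of the state.
- ctrl.read_state(): the state, without advancing time (a new reading comes with each control period).
- vision.snapshot(name): name is "scene" or "top"; returns a dict with "color" (480x640x3 uint8, blue, green, red), "fovy" (degrees; the focal length in pixels is half the picture's height over the tangent of half this angle, whatever the lens; pixels are square), "cx", "cy" (the principal point, pixels), "k1" (the pictures are not rectified: a ray, as slopes to the right and down, at radius r is drawn at 1 + k1 r^2 times it, then the intrinsics apply), "extrinsics" (4x4, takes a point from camera to world coordinates). Camera axes: x right, y down, z forward; pixel columns grow to the right and rows downward; lengths in m; the calibration is good to about 2 mm. A picture is of the moment at which its call begins. There is no depth.
- ctrl.sign_off(): hands the job in; it is judged then, once.
The state is a dict: "time_s": time; "joints": joint angles; "joint_vel": joint speeds; "tau": joint torques, N m; "tool_pos": TCP position; "orientation": TCP orientation; "contact_force": force on the tool from outside, world axes, zero at the start; "moment": the same for the moment, N m; "width": finger opening in m; "finger_force": force on a finger pad.
Only numpy, scipy, OpenCV 4.12 (cv2) and the standard library are available. Lean on these libraries where they do the work, as an engineer would, in place of code of your own. Each camera call takes 0.05 s, during which the arm holds its last target. There are 200 camera calls.

TASK

The balance is ready to be tared with the empty white dish standing on its pan. With the fingertips, gently push the hinged clear cover fully down onto the draught shield, then lightly press the green tare key down and let it come up again. Leave the other three keys, the dish, the brass weight, the pendant and the tweezers alone, and take the hand away.

Things in the scene. Friction and masses are not known exactly. Their poses are not given: they have to be found in the camera images.
- scale: the pale precision balance, fixed to the bench, 255 mm deep (x), 190 mm wide (y). Origin: centre of its underside, at bench level; x points from its front (keys, nearest the robot) to its rear (hinge), y to the left seen from the front, z up. Deck 52 mm high; the front console (x -125 to -40 mm) rises at 0.12 rad from 41 to 52 mm and bears four keys in a row, a display behind them
- pan (a point): centre of the top of the round steel pan, 92 mm across, 60 mm above the bench, inside the open-topped clear draught shield: walls 145 mm (x -30 to 115 mm of the scale) by 150 mm (y), 3 mm thick, top edge 97 mm above the bench; leave alone
- cover (a joint): angle of the clear cover of the draught shield, rad: 0 = shut, lying on the shield with its top 101.5 mm above the bench; grows as it opens upward, stop at 1.4. It starts part open (0.4 to 0.75). A light friction hinge keeps it where it is left; about 1 N at the tab moves it, and a rubber seal cushions it at the end. 150 by 152 by 4 mm plate with dark edges, 80 g
- cover_hinge (a point): point on the hinge line of the cover, in the middle of the rear edge, 117.5 mm behind the scale's origin and 97.5 mm high; the hinge line runs along the scale's y
- cover_tab (a point): centre of the top face of the orange finger tab (22 by 64 by 4 mm, flush with the cover) on the middle of the cover's front edge, 159 mm from the hinge line and 4 mm above the underside of the cover; axes x along the cover towards the hinge, z square to the cover (outward); moves with it. When shut its top is 101.5 mm high
- tare (a joint): travel of the green tare key (third of the four keys from the left as seen from the front), m: 0 = up, 0.0055 = fully down (about 6 N). A light spring, 0.8 N to start and 1 N more per mm, brings it up by itself; it registers from 3.5 mm down
- tare_key (a point): centre of the top of the green key, 22 mm (y) by 16 mm (x), standing 7.5 mm above the console; pressed along its own -z, square to the console (0.12 rad from straight down)
- power (a joint): travel of the red power key, the first from the left, same size and spring; leave alone
- units (a joint): travel of the white key, second from the left, same size and spring; leave alone
- printout (a joint): travel of the blue key, fourth from the left, same size and spring; leave alone
- power_key (a point): centre of the top of the red key; the keys stand 42 mm apart, centre to centre
- units_key (a point): centre of the top of the white key
- printout_key (a point): centre of the top of the blue key
- dish: loose white weighing dish, 68 mm across and 16 mm high, standing on the pan inside the draught shield; origin at the centre of its underside
- weight: loose brass check weight, 26 mm across, 41 mm high, standing on the bench to the right of the balance; origin at the centre of its underside
- pendant: loose round enamelled pendant, 32 mm across, 4 mm thick, lying on the bench to the left of the balance; origin at the centre of its underside
- tweezers: loose steel tweezers, 125 mm long (x), 14 mm wide, 8 mm high, lying on the bench to the left of the balance, behind the pendant; origin at the middle, at bench level

How it is judged (in metres and radians):
On the way, in this order (a step that is already met when the one before it is completed fails the run):
1. the cover is fully down on the draught shield (value of joint cover below 0.04 rad), for 0.1 s.
2. the green tare key is pressed down with the cover shut (value of joint tare above 0.0035 m and value of joint cover below 0.04 rad and contact force between the fingers and tare above 0.5 N), for 0.05 s.
At the end, for the whole second after the job is handed in: The cover lies shut on the draught shield (within 0.04 rad, about 6 mm at the tab), the green key has been pressed (at least 3.5 of its 5.5 mm) and is up again, as are the other three; the dish is within 6 mm and the weight, pendant and tweezers within 8 mm of where they stood (value of joint cover below 0.04 rad and value of joint each of tare, power, units, printout below 0.0008 m and distance of dish from where it was at the start of the episode below 0.006 m and distance of each of weight, pendant, tweezers from where it was at the start of the episode below 0.008 m and linear speed of dish below 0.02 m/s); the robot touches nothing.
It fails at once if the tare key was pressed while the cover was still open (value of joint tare above 0.002 m and value of joint cover above 0.06 rad).
It fails at once if one of the other three keys was pressed (more than 1.5 mm) (value of joint any of power, units, printout above 0.0015 m).
It fails at once if the cover was lifted further open (past 0.9 rad) (value of joint cover above 0.9 rad).
It fails at once if the balance or its cover or keys were pushed harder than 30 N: not gentle (contact force between any of the arm, the fingers and scale above 30 N).
It fails at once if the dish was touched, or the dish (6 mm), weight, pendant or tweezers (8 mm) were shifted or lifted (contact force between the fingers and dish above 0.3 N or distance of dish from where it was at the start of the episode above 0.006 m or distance of any of weight, pendant, tweezers from where it was at the start of the episode above 0.008 m).
It also fails if it takes over 42 s, if anything falls off the work surface, if the arm or the gripper's body presses on something with over 40 N, if the wrist force passes 120 N, or if a joint passes its speed limit or range.

## Working session

There is one attempt and no reset: what is moved stays moved. The work goes in short steps, Python scripts to look and compute and a tool call to move; the robot and the scene stay as the last step left them, time stands still between calls to the robot, and variables do not carry over. Pictures are saved under pics/ and viewed, at most 10 in all, crops included, and the job is handed in when it is done.

Besides the shell and the picture viewer there is one more tool, called after "Emit:" by a JSON object that holds its "method" and its "body", one argument or row to a line. apply_moves: Moves the arm, as the interface text tells. Its arguments: {"type":"object","properties":{"steps":{"type":"array"},"squeeze":{"type":"number"}},"required":["steps"]}

```bash
mkdir -p pics
cat > h.py <<'E'
from station import ctrl, vision
import numpy as np, cv2
def K(s):
    f=s["color"].shape[0]/2/np.tan(np.radians(s["fovy"])/2)
    return f
def ray(s,u,v):
    f=K(s); d=np.array([(u-s["cx"])/f,(v-s["cy"])/f]); x=d.copy()
    for _ in range(30): x=d/(1+s["k1"]*(x@x))
    E=np.array(s["extrinsics"]); return E[:3,3],E[:3,:3]@np.array([x[0],x[1],1])
def onz(s,u,v,z):
    o,d=ray(s,u,v); return o+d*(z-o[2])/d[2]
def proj(s,p):
    E=np.array(s["extrinsics"]); c=E[:3,:3].T@(np.asarray(p)-E[:3,3]); x=c[:2]/c[2]
    return x*(1+s["k1"]*(x@x))*K(s)+[s["cx"],s["cy"]]
def tri(s1,p1,s2,p2):
    o1,d1=ray(s1,*p1);o2,d2=ray(s2,*p2)
    t=np.linalg.lstsq(np.c_[d1,-d2],o2-o1,rcond=None)[0]
    a=o1+d1*t[0];b=o2+d2*t[1]; return (a+b)/2,np.linalg.norm(a-b)
E
python3 - <<'E'
from h import *
for n in("scene","top"):
    s=vision.snapshot(n); cv2.imwrite(f"pics/{n}0.png",s["color"]); print(n,s["fovy"],s["cx"],s["cy"],s["k1"],np.round(s["extrinsics"],3).tolist())
print(ctrl.read_state())
E
```

```text
scene 51.978739456994624 331.55212532047136 245.91385676831564 -0.09750141076570518 [[-0.717, 0.466, -0.519, 1.03], [0.697, 0.461, -0.549, 0.604], [-0.016, -0.755, -0.656, 0.684], [0.0, 0.0, 0.0, 1.0]]
top 52.95447392937812 323.0920390398799 240.8849131845561 0.027388976082378547 [[0.072, -0.973, 0.219, 0.409], [-0.997, -0.069, 0.021, 0.119], [-0.005, -0.22, -0.976, 0.928], [0.0, 0.0, 0.0, 1.0]]
{'time_s': 0.1, 'joints': array([ 7.21484797e+01,  6.66973327e+00,  8.26302261e+01,  4.97753991e-04,
        9.07577599e+01, -2.16599855e+00]), 'joint_vel': array([-0.02122562, -0.07257971, -0.13657038, -0.03298189,  0.04734148,
        0.03351314]), 'tau': array([ 1.83762946e-03, -7.22897243e+01, -6.23858070e+01,  7.82614248e-02,
        2.29091384e-02, -1.19132546e-04]), 'tool_pos': array([0.18243424, 0.64965847, 0.18781671]), 'orientation': array([-1.79942341e+02, -2.67884619e-03,  1.64314483e+02]), 'contact_force': array([ 0.78209957, -0.28589747,  0.06420961]), 'moment': array([-0.05314413,  0.02213901,  0.00965821]), 'finger_force': 0.0, 'width': 0.09308833226974692}
```

View pics/scene0.png

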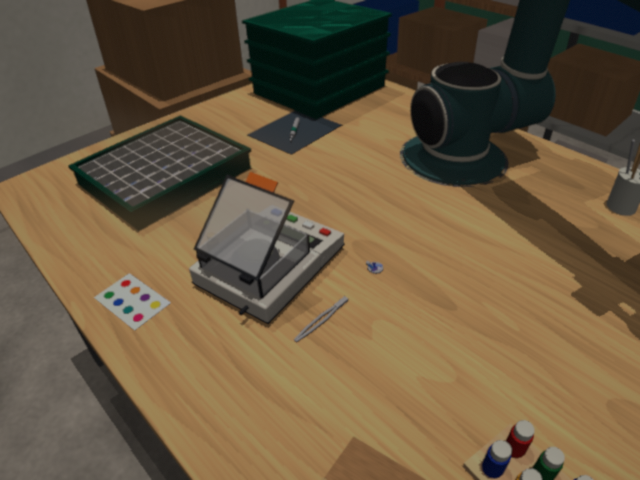

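View pics/top0.png

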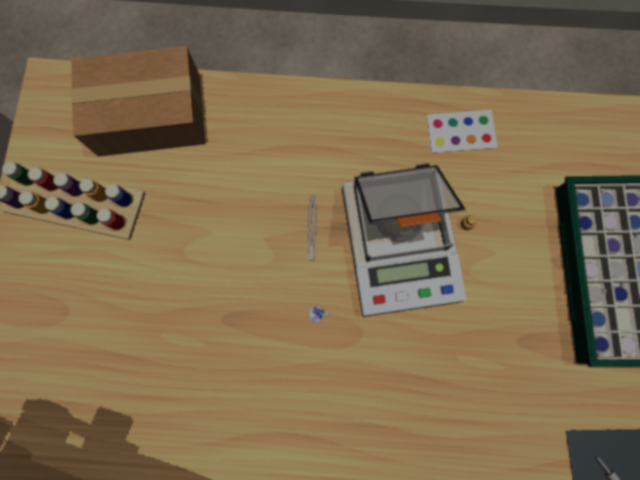

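The scene view shows the balance from behind with its cover open. In the top view the keys are red (379,299), white (402,296), green (425,293) and blue (447,290). The orange tab is at (420,219) and the brass weight at (469,222).

```bash
cat > m.py <<'E'
from h import *
def blob(im,c,box):
    h=cv2.cvtColor(im,cv2.COLOR_BGR2HSV); lo,hi={'red':((172,120,60),(180,255,255)),'red2':((0,150,60),(6,255,255)),'green':((45,100,40),(80,255,255)),'blue':((105,110,50),(125,255,255)),'orange':((4,190,90),(14,255,255))}[c]
    m=cv2.inRange(h,lo,hi)
    if c=='red': m|=cv2.inRange(h,(0,150,60),(6,255,255))
    x0,y0,x1,y1=box; k=np.zeros_like(m);k[y0:y1,x0:x1]=m[y0:y1,x0:x1]
    n,l,st,ce=cv2.connectedComponentsWithStats(k)
    if n<2: return None
    i=1+np.argmax(st[1:,4]); return ce[i],st[i],l==i
E
python3 - <<'E'
from m import *
T=vision.snapshot("top");S=vision.snapshot("scene")
P={}
for c,bt,bs in(('red',(365,288,392,310),(312,224,336,242)),('green',(412,284,435,302),(284,208,302,225)),('blue',(437,280,460,300),(266,204,288,220)),('orange',(392,205,446,232),(240,170,285,200))):
    a=blob(T["color"],c,bt);b=blob(S["color"],c,bs)
    print(c,None if a is None else (a[0].round(1),a[1]),None if b is None else (b[0].round(1),b[1]))
    if a is None: continue
    P[c]=onz(T,*a[0],0.052)
    if b is not None: p,e=tri(T,a[0],S,b[0]); print('  tri',p.round(4),round(e,4))
    print('  onz',P[c].round(4))
d=P['red']-P['blue'];L=np.linalg.norm(d[:2]);yaw=np.arctan2(d[1],d[0])-np.pi/2
print('sep',L,'yaw',np.degrees(yaw))
a=blob(T["color"],'orange',(392,205,446,232))
r=cv2.minAreaRect(np.argwhere(a[2])[:,::-1].astype(np.float32));print(cv2.boxPoints(r))
# weight & hinge line knobs
for z,u,v in((.02,469,222),):print(onz(T,u,v,z))
ci=np.vstack([T["color"][150:320,335:490]]);cv2.imwrite("pics/c1.png",cv2.resize(ci,None,fx=3.4,fy=3.4,interpolation=2)[:600])
E
```

```text
red (array([378.7, 299.2]), array([374, 296,  10,   7,  59], dtype=int32)) (array([324.6, 231.6]), array([320, 229,  10,   6,  45], dtype=int32))
  tri [0.5053 0.0289 0.0469] 0.0004
  onz [0.5046 0.0295 0.052 ]
green (array([424.2, 292.5]), array([419, 289,  11,   8,  73], dtype=int32)) (array([291.4, 218. ]), array([287, 216,  10,   5,  40], dtype=int32))
  tri [ 0.5236 -0.0535  0.0472] 0.001
  onz [ 0.5226 -0.0521  0.052 ]
blue (array([447. , 289.2]), array([442, 286,  11,   8,  73], dtype=int32)) None
  onz [ 0.5316 -0.0931  0.052 ]
orange (array([418.4, 218.6]), array([399, 213,  40,  12, 268], dtype=int32)) (array([261.2, 181.5]), array([247, 173,  30,  18, 289], dtype=int32))
  tri [ 0.6172 -0.0105  0.2038] 0.0
  onz [ 0.6609 -0.0377  0.052 ]
sep 0.12561092087228778 yaw 12.42561563411896
[[398.67996 217.76   ]
 [437.46    212.21999]
 [438.52    219.64   ]
 [399.73996 225.18001]]
[ 0.67011964 -0.14130668  0.02      ]
```

View pics/c1.png

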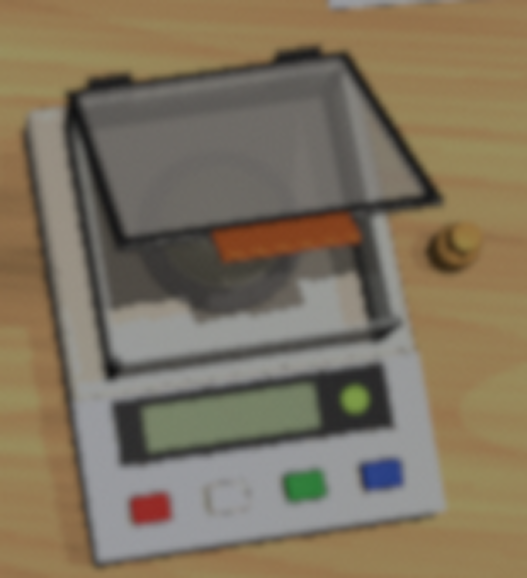

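Emit:
{"method": "apply_moves", "body": {
  "steps": [
    [255, 0, 0, -0.012, 0, 0, -0.937],
    [255, 0, 0, -0.012, 0, 0, -0.937],
    [255, 0, 0, -0.012, 0, 0, -0.937],
    [255, 0, 0, -0.012, 0, 0, -0.937],
    [255, 0, 0, -0.012, 0, 0, -0.937],
    [255, 0, 0, -0.012, 0, 0, -0.937],
    [255, -0.01, -0.0264, 0, 0, 0, 0],
    [255, -0.01, -0.0264, 0, 0, 0, 0],
    [255, -0.01, -0.0264, 0, 0, 0, 0],
    [255, -0.01, -0.0264, 0, 0, 0, 0],
    [255, -0.01, -0.0264, 0, 0, 0, 0],
    [255, -0.01, -0.0264, 0, 0, 0, 0],
    [255, -0.01, -0.0264, 0, 0, 0, 0],
    [255, -0.01, -0.0264, 0, 0, 0, 0],
    [255, -0.01, -0.0264, 0, 0, 0, 0],
    [255, -0.01, -0.0264, 0, 0, 0, 0],
    [255, -0.01, -0.0264, 0, 0, 0, 0],
    [255, -0.01, -0.0264, 0, 0, 0, 0],
    [255, -0.01, -0.0264, 0, 0, 0, 0],
    [255, -0.01, -0.0264, 0, 0, 0, 0]
  ],
  "squeeze": 5
}}

```text
time_s: 1.87
tool_pos: [0.3992, 0.3177, 0.2605]
orientation: [180.0, 0.0, -167.6]
contact_force: [0.5, 0.5, 0.5]
width: 0.0003
finger_force: 0.0
```

Emit:
{"method": "apply_moves", "body": {
  "steps": [
    [255, -0.01, -0.0264, 0, 0, 0, 0],
    [255, -0.01, -0.0264, 0, 0, 0, 0],
    [255, -0.01, -0.0264, 0, 0, 0, 0],
    [255, -0.01, -0.0264, 0, 0, 0, 0],
    [255, -0.01, -0.0264, 0, 0, 0, 0],
    [255, -0.01, -0.0264, 0, 0, 0, 0],
    [255, -0.01, -0.0264, 0, 0, 0, 0],
    [255, -0.01, -0.0264, 0, 0, 0, 0],
    [255, -0.01, -0.0264, 0, 0, 0, 0],
    [255, -0.01, -0.0264, 0, 0, 0, 0],
    [255, -0.01, -0.0264, 0, 0, 0, 0],
    [255, -0.01, -0.0264, 0, 0, 0, 0],
    [255, -0.01, -0.0264, 0, 0, 0, 0],
    [255, -0.01, -0.0264, 0, 0, 0, 0],
    [255, 0, 0, 0, 0, 0, 0],
    [255, 0, 0, 0, 0, 0, 0]
  ]
}}

```text
time_s: 3.2
tool_pos: [0.6152, -0.0128, 0.2597]
orientation: [180.0, -0.1, -167.7]
contact_force: [-0.3, 0.3, 0.3]
width: 0.0004
finger_force: 0.0
```

Run:
```python
from h import *
s=vision.snapshot("scene"); cv2.imwrite("pics/s1.png",cv2.resize(s["color"][80:330,150:400],(600,600)))
st=ctrl.read_state();print(st["tool_pos"],st["contact_force"],proj(s,st["tool_pos"]))
```

```text
[ 0.61491303 -0.01195348  0.26006742] [ 0.29099266 -0.02458042  0.32467877] [258.17619494 152.9136024 ]
```

View pics/s1.png

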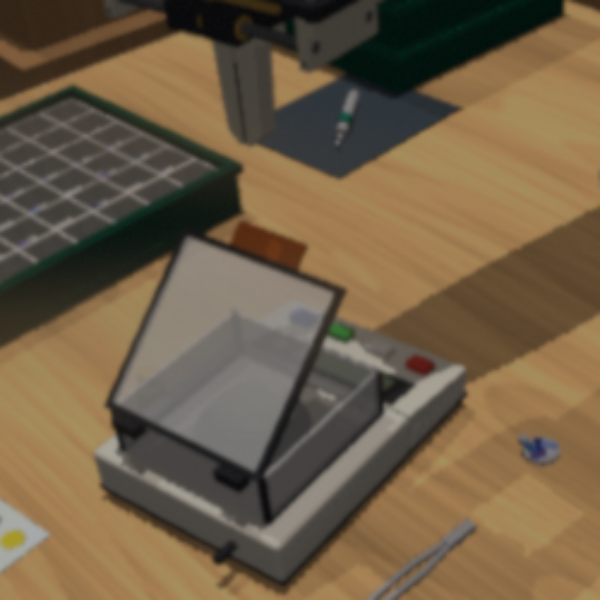

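The fingertip is drawn at about (253,138), but the TCP projects to (258,153). I'll check that against the top view before descending.

Run:
```python
from m import *
T=vision.snapshot("top");S=vision.snapshot("scene")
st=ctrl.read_state();p=st["tool_pos"];print(p)
ims=[]
for s in(S,T):
    im=s["color"].copy()
    q=proj(s,p);print(q)
    c=(int(q[0]),int(q[1]));cr=im[max(c[1]-60,0):c[1]+60,c[0]-60:c[0]+60]
    cr=cv2.resize(np.clip(cr*1.7,0,255).astype(np.uint8),(400,400))
    cv2.drawMarker(cr,(200,200),(0,255,255),0,16,1);ims.append(cr)
cv2.imwrite("pics/t1.png",np.hstack(ims))
b=blob(S["color"],'orange',(240,165,290,205));print(b[0],b[1])
```

```text
[ 0.61464668 -0.01114547  0.26055187]
[258.56016301 152.77372029]
[426.14358875 209.91171005]
[264.85483871 182.79032258] [261 178   9  10  62]
```

View pics/t1.png

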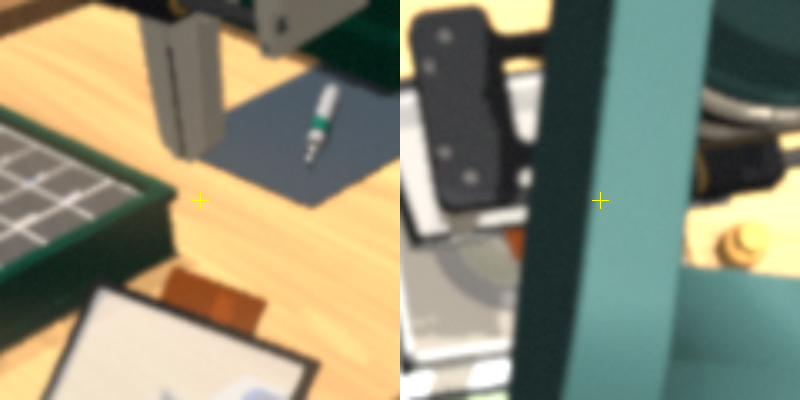

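Emit:
{"method": "apply_moves", "body": {
  "steps": [
    [255, 0, 0, 0.006, 0, 0, 0],
    [255, 0, 0, 0.006, 0, 0, 0],
    [255, 0, 0, 0.006, 0, 0, 0],
    [255, 0, 0, 0.006, 0, 0, 0],
    [255, 0, 0, 0.006, 0, 0, 0],
    [255, 0, 0, 0.004, 0, 0, 0],
    [255, 0, 0, 0.004, 0, 0, 0],
    [255, 0, 0, 0.004, 0, 0, 0],
    [255, 0, 0, 0.002, 0, 0, 0],
    [255, 0, 0, 0, 0, 0, 0],
    [255, 0, 0, 0, 0, 0, 0]
  ]
}}

```text
time_s: 4.27
tool_pos: [0.615, -0.0118, 0.2166]
orientation: [-180.0, 0.0, -167.6]
contact_force: [0.0, -1.3, 0.5]
width: 0.0004
finger_force: 0.0
```

Run:
```python
from m import *
S=vision.snapshot("scene")
st=ctrl.read_state();p=st["tool_pos"];print(p,st["contact_force"])
ims=[]
q=proj(S,p);print(q)
up=proj(S,p+[0,0,.05]);fx=proj(S,p-[.0244,.0054,0]); 
k=5
cr=cv2.resize(np.clip(S["color"][100:220,190:330]*1.7,0,255).astype(np.uint8),None,fx=k,fy=k,interpolation=2)
f=lambda a:tuple(int(v) for v in (a-[190,100])*k)
cv2.line(cr,f(q),f(up),(0,255,255),1);cv2.line(cr,f(q),f(fx),(255,0,255),1)
cv2.imwrite("pics/s2.png",cr)
```

```text
[ 0.61505114 -0.01184703  0.21668772] [-0.60025585 -0.34527062  0.63803961]
[260.8687596  174.57524071]
```

View pics/s2.png

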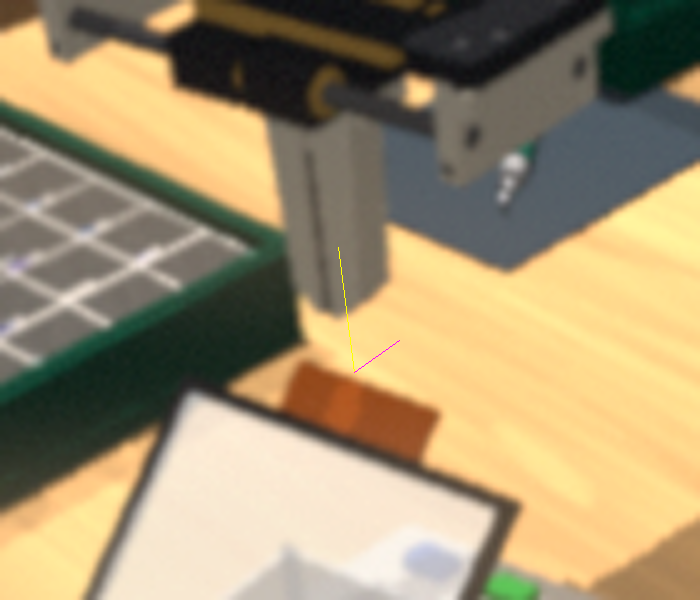

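Emit:
{"method": "apply_moves", "body": {
  "steps": [
    [255, 0, 0, 0.005, 0, 0, 0],
    [255, 0, 0, 0.005, 0, 0, 0],
    [255, 0, 0, 0.005, 0, 0, 0],
    [255, 0, 0, 0.005, 0, 0, 0],
    [255, 0, 0, 0.005, 0, 0, 0],
    [255, 0.0032, 0, 0.0042, 0, 0, 0],
    [255, 0.0032, 0, 0.0042, 0, 0, 0],
    [255, 0.0032, 0, 0.0042, 0, 0, 0],
    [255, 0.0028, 0, 0.0045, 0, 0, 0],
    [255, 0.0028, 0, 0.0045, 0, 0, 0],
    [255, 0.0028, 0, 0.0045, 0, 0, 0],
    [255, 0, 0, 0, 0, 0, 0]
  ]
}}

```text
time_s: 5.32
tool_pos: [0.5967, -0.0158, 0.1644]
orientation: [180.0, -0.1, -167.6]
contact_force: [-0.0, 0.7, -0.1]
width: 0.0005
finger_force: 0.0
```

Run:
```python
from m import *
S=vision.snapshot("scene")
st=ctrl.read_state();p=st["tool_pos"];print(p,st["contact_force"])
q=proj(S,p);print(q)
k=5
cr=cv2.resize(np.clip(S["color"][110:230,190:330]*1.7,0,255).astype(np.uint8),None,fx=k,fy=k,interpolation=2)
f=lambda a:tuple(int(v) for v in (a-[190,110])*k)
cv2.drawMarker(cr,f(q),(0,255,255),0,16,1)
cv2.imwrite("pics/s3.png",cr)
```

```text
[ 0.5970688  -0.015717    0.16487702] [-0.31357764  0.80918859  0.43444376]
[270.30557765 193.75952632]
```

View pics/s3.png

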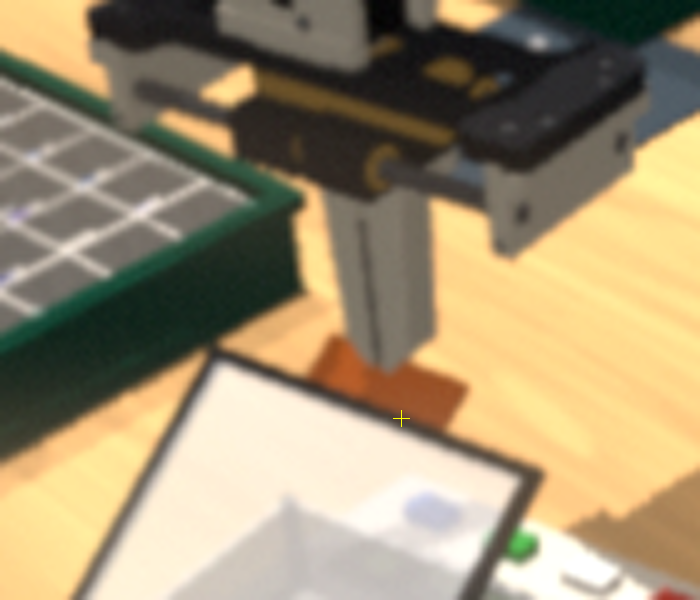

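The tip is on the tab and the cover has started to move. The real tip sits about 20 mm above the reported TCP. I'll continue along the arc.

Emit:
{"method": "apply_moves", "body": {
  "steps": [
    [255, 0.0025, 0, 0.0048, 0, 0, 0],
    [255, 0.0025, 0, 0.0048, 0, 0, 0],
    [255, 0.0025, 0, 0.0048, 0, 0, 0],
    [255, 0.002, 0, 0.0049, 0, 0, 0],
    [255, 0.002, 0, 0.0049, 0, 0, 0],
    [255, 0.002, 0, 0.0049, 0, 0, 0],
    [255, 0.0015, 0, 0.005, 0, 0, 0],
    [255, 0.0015, 0, 0.005, 0, 0, 0],
    [255, 0.0015, 0, 0.005, 0, 0, 0],
    [255, 0.001, 0, 0.005, 0, 0, 0],
    [255, 0.001, 0, 0.005, 0, 0, 0],
    [255, 0.001, 0, 0.005, 0, 0, 0],
    [255, 0, 0, 0, 0, 0, 0]
  ]
}}

```text
time_s: 6.45
tool_pos: [0.5764, -0.0202, 0.105]
orientation: [180.0, -0.1, -167.6]
contact_force: [1.0, -0.1, -0.3]
width: 0.0005
finger_force: 0.0
```

Run:
```python
from m import *
S=vision.snapshot("scene")
st=ctrl.read_state();p=st["tool_pos"];print(p,st["contact_force"])
q=proj(S,p);print(q)
k=5
cr=cv2.resize(np.clip(S["color"][145:265,190:330]*1.7,0,255).astype(np.uint8),None,fx=k,fy=k,interpolation=2)
f=lambda a:tuple(int(v) for v in (a-[190,145])*k)
cv2.drawMarker(cr,f(q),(0,255,255),0,16,1)
cv2.imwrite("pics/s4.png",cr)
```

```text
[ 0.57664468 -0.0201705   0.10561246] [-0.06376809  0.19881524  1.05001664]
[279.98466436 213.56886568]
```

View pics/s4.png

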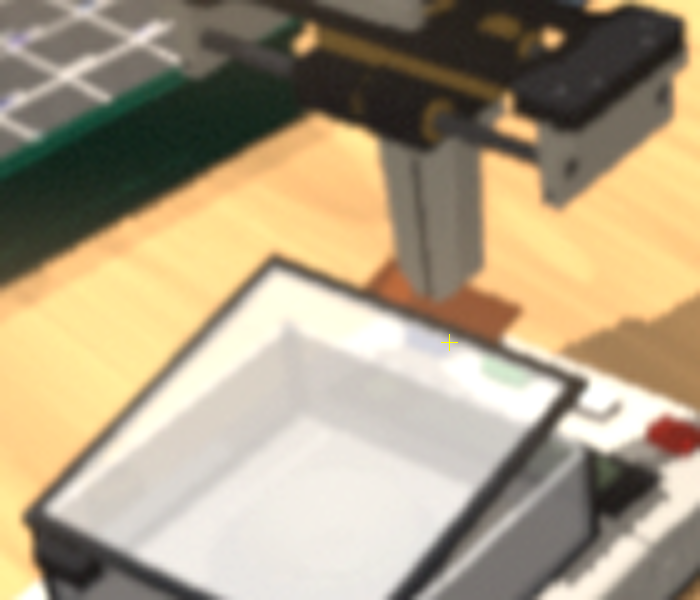

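Emit:
{"method": "apply_moves", "body": {
  "steps": [
    [255, 0.0008, 0, 0.003, 0, 0, 0],
    [255, 0.0008, 0, 0.003, 0, 0, 0],
    [255, 0.0005, 0, 0.003, 0, 0, 0],
    [255, 0.0005, 0, 0.003, 0, 0, 0],
    [255, 0.0003, 0, 0.003, 0, 0, 0],
    [255, 0, 0, 0.002, 0, 0, 0],
    [255, 0, 0, 0.001, 0, 0, 0],
    [255, 0, 0, 0, 0, 0, 0]
  ]
}}

```text
time_s: 7.17
tool_pos: [0.574, -0.0208, 0.0879]
orientation: [180.0, -0.0, -167.6]
contact_force: [-0.1, 0.4, -0.1]
width: 0.0003
finger_force: 0.0
```

Emit:
{"method": "apply_moves", "body": {
  "steps": [
    [255, 0, 0, 0.001, 0, 0, 0],
    [255, 0, 0, 0.001, 0, 0, 0],
    [255, 0, 0, 0.001, 0, 0, 0],
    [255, 0, 0, 0.001, 0, 0, 0],
    [255, 0, 0, 0, 0, 0, 0],
    [255, 0, 0, 0, 0, 0, 0]
  ]
}}

```text
time_s: 7.67
tool_pos: [0.5741, -0.0208, 0.0842]
orientation: [180.0, -0.0, -167.6]
contact_force: [-0.6, 0.1, 0.2]
width: 0.0007
finger_force: 0.0
```

Emit:
{"method": "apply_moves", "body": {
  "steps": [
    [255, 0, 0, 0.001, 0, 0, 0],
    [255, 0, 0, 0.001, 0, 0, 0],
    [255, 0, 0, 0, 0, 0, 0],
    [255, 0, 0, 0, 0, 0, 0]
  ]
}}

```text
time_s: 8.0
tool_pos: [0.5741, -0.0208, 0.0822]
orientation: [180.0, -0.0, -167.6]
contact_force: [0.9, 0.9, -0.5]
width: 0.0002
finger_force: 0.0
```

Emit:
{"method": "apply_moves", "body": {
  "steps": [
    [255, 0, 0, 0.001, 0, 0, 0],
    [255, 0, 0, 0.001, 0, 0, 0],
    [255, 0, 0, 0, 0, 0, 0]
  ]
}}

```text
time_s: 8.25
tool_pos: [0.574, -0.0208, 0.08]
orientation: [180.0, -0.0, -167.6]
contact_force: [0.2, -0.2, -1.0]
width: 0.0005
finger_force: 0.0
```

Run:
```python
from m import *
S=vision.snapshot("scene")
st=ctrl.read_state();p=st["tool_pos"];print(p,st["contact_force"])
q=proj(S,p);print(q)
k=5
cr=cv2.resize(np.clip(S["color"][145:265,190:330]*1.7,0,255).astype(np.uint8),None,fx=k,fy=k,interpolation=2)
f=lambda a:tuple(int(v) for v in (a-[190,145])*k)
cv2.drawMarker(cr,f(q),(0,255,255),0,16,1)
# expected shut tab corners
x=np.array([.9767,.2147,0]);y=np.array([-.2147,.9767,0]);o=np.array([.6185,-.010,0]);
for a,b in((-.0525,.032),(-.0525,-.032),(-.0305,.032),(-.0305,-.032),(-.0305,.076),(-.0305,-.076)):
    cv2.circle(cr,f(proj(S,o+a*x+b*y+[0,0,.1015])),3,(255,0,0),-1)
cv2.imwrite("pics/s5.png",cr)
```

```text
[ 0.57402058 -0.02082823  0.08009572] [0.14936481 0.89320634 0.16844832]
[281.87308936 223.11314701]
```

View pics/s5.png

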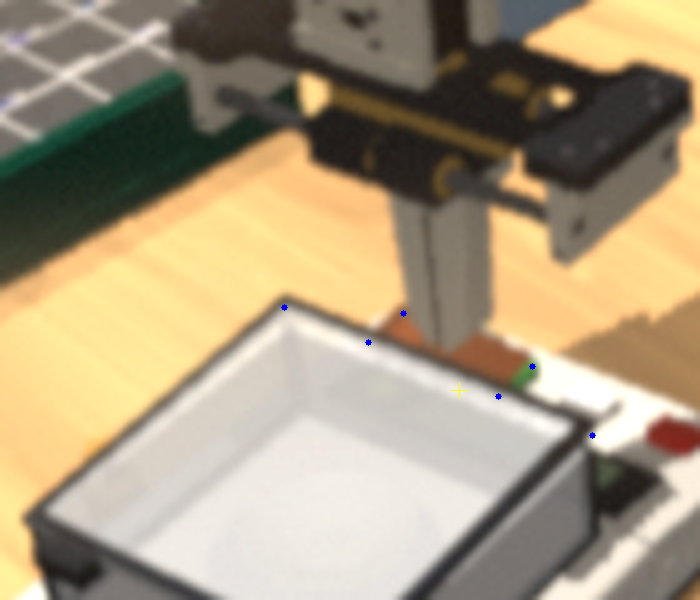

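Emit:
{"method": "apply_moves", "body": {
  "steps": [
    [255, 0, 0, 0.001, 0, 0, 0],
    [255, 0, 0, 0.001, 0, 0, 0],
    [255, 0, 0, 0, 0, 0, 0]
  ]
}}

```text
time_s: 8.55
tool_pos: [0.574, -0.0208, 0.078]
orientation: [-180.0, -0.0, -167.6]
contact_force: [-0.2, 0.5, 0.4]
width: 0.0008
finger_force: 0.0
```

Emit:
{"method": "apply_moves", "body": {
  "steps": [
    [255, 0, 0, 0.001, 0, 0, 0],
    [255, 0, 0, 0, 0, 0, 0],
    [255, 0, 0, 0, 0, 0, 0]
  ]
}}

```text
time_s: 8.8
tool_pos: [0.574, -0.0208, 0.0772]
orientation: [180.0, -0.0, -167.6]
contact_force: [-0.1, 0.3, 0.8]
width: 0.0006
finger_force: 0.0
```

Emit:
{"method": "apply_moves", "body": {
  "steps": [
    [255, 0, 0, 0.001, 0, 0, 0],
    [255, 0, 0, 0, 0, 0, 0],
    [255, 0, 0, 0, 0, 0, 0]
  ]
}}

```text
time_s: 9.05
tool_pos: [0.5741, -0.0208, 0.0762]
orientation: [180.0, -0.0, -167.6]
contact_force: [-0.1, 1.0, 0.7]
width: 0.0008
finger_force: 0.0
```

Emit:
{"method": "apply_moves", "body": {
  "steps": [
    [255, 0, 0, 0.001, 0, 0, 0],
    [255, 0, 0, 0, 0, 0, 0],
    [255, 0, 0, 0, 0, 0, 0]
  ]
}}

```text
time_s: 9.3
tool_pos: [0.574, -0.0208, 0.0752]
orientation: [180.0, -0.0, -167.6]
contact_force: [0.7, -0.0, -0.5]
width: 0.0004
finger_force: 0.0
```

Emit:
{"method": "apply_moves", "body": {
  "steps": [
    [255, 0, 0, 0.001, 0, 0, 0],
    [255, 0, 0, 0, 0, 0, 0],
    [255, 0, 0, 0, 0, 0, 0]
  ]
}}

```text
time_s: 9.55
tool_pos: [0.574, -0.0208, 0.0742]
orientation: [180.0, -0.0, -167.6]
contact_force: [-0.4, -0.2, 0.2]
width: 0.0004
finger_force: 0.0
```

Run:
```python
from m import *
S=vision.snapshot("scene")
st=ctrl.read_state();p=st["tool_pos"];print(p,st["contact_force"])
k=5
cr=cv2.resize(np.clip(S["color"][145:265,190:330]*1.7,0,255).astype(np.uint8),None,fx=k,fy=k,interpolation=2)
g=cv2.cvtColor(cr,cv2.COLOR_BGR2GRAY)
# dark edge of cover along left-corner column and along right part of front edge
for c in(286,300,340,560): 
    col=g[270:460,c].astype(int);i=np.argmin(col);print(c,270+i,col[i])
cv2.imwrite("pics/s6.png",cr)
old=cv2.imread("pics/s5.png");g=cv2.cvtColor(old,cv2.COLOR_BGR2GRAY)
for c in(288,300,340,560): 
    col=g[270:460,c].astype(int);i=np.argmin(col);print('old',c,270+i,col[i])
```

```text
[ 0.5740389  -0.02082374  0.07417446] [-1.09563666 -0.09489404 -0.03711559]
286 312 112
300 314 120
340 331 116
560 459 48
old 288 301 108
old 300 305 114
old 340 321 110
old 560 452 47
```

Emit:
{"method": "apply_moves", "body": {
  "steps": [
    [255, 0, 0, 0.001, 0, 0, 0],
    [255, 0, 0, 0, 0, 0, 0],
    [255, 0, 0, 0, 0, 0, 0]
  ]
}}

```text
time_s: 9.85
tool_pos: [0.574, -0.0208, 0.0732]
orientation: [180.0, -0.0, -167.6]
contact_force: [-0.3, 0.5, 0.4]
width: 0.0006
finger_force: 0.0
```

Emit:
{"method": "apply_moves", "body": {
  "steps": [
    [255, 0, 0, 0.001, 0, 0, 0],
    [255, 0, 0, 0, 0, 0, 0],
    [255, 0, 0, 0, 0, 0, 0]
  ]
}}

```text
time_s: 10.1
tool_pos: [0.574, -0.0208, 0.0722]
orientation: [180.0, -0.0, -167.6]
contact_force: [-0.5, 0.0, -0.1]
width: 0.0004
finger_force: 0.0
```

Run:
```python
from m import *
S=vision.snapshot("scene")
st=ctrl.read_state();p=st["tool_pos"];print(p,st["contact_force"])
k=5
cr=cv2.resize(np.clip(S["color"][145:265,190:330]*1.7,0,255).astype(np.uint8),None,fx=k,fy=k,interpolation=2)
g=cv2.cvtColor(cr,cv2.COLOR_BGR2GRAY)
for c in(288,300,340): 
    col=g[270:460,c].astype(int);i=np.argmin(col);print(c,270+i,col[i])
cv2.imwrite("pics/s7.png",cr)
```

```text
[ 0.57403708 -0.02081006  0.07219568] [-0.51419974 -0.17381693  0.37897805]
288 315 109
300 318 121
340 334 117
```

View pics/s7.png

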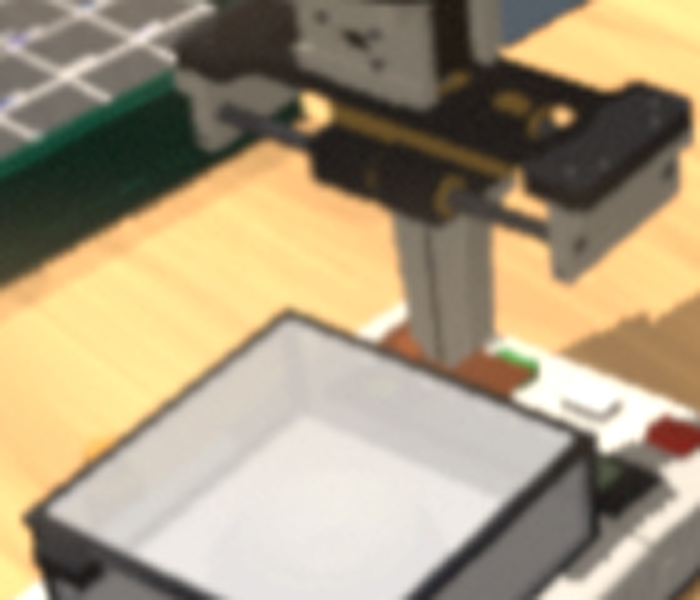

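Emit:
{"method": "apply_moves", "body": {
  "steps": [
    [255, 0, 0, 0.001, 0, 0, 0],
    [255, 0, 0, 0, 0, 0, 0],
    [255, 0, 0, 0, 0, 0, 0]
  ]
}}

```text
time_s: 10.4
tool_pos: [0.5742, -0.0208, 0.0715]
orientation: [-180.0, 0.0, -167.6]
contact_force: [-0.8, 1.1, 3.4]
width: 0.0002
finger_force: 1.7
```

Emit:
{"method": "apply_moves", "body": {
  "steps": [
    [255, 0, 0, 0.001, 0, 0, 0],
    [255, 0, 0, 0, 0, 0, 0],
    [255, 0, 0, 0, 0, 0, 0]
  ]
}}

```text
time_s: 10.65
tool_pos: [0.5742, -0.0208, 0.0713]
orientation: [-180.0, 0.0, -167.6]
contact_force: [-4.2, 1.1, 12.4]
width: 0.0004
finger_force: 5.6
```

```bash
cat > e.py <<'E'
from m import *
S=vision.snapshot("scene")
st=ctrl.read_state();p=st["tool_pos"];print(p,st["contact_force"],st["moment"],st["tau"][1:3])
k=5
cr=cv2.resize(np.clip(S["color"][145:265,190:330]*1.7,0,255).astype(np.uint8),None,fx=k,fy=k,interpolation=2)
g=cv2.cvtColor(cr,cv2.COLOR_BGR2GRAY)
for c in(288,300,340): 
    col=g[270:460,c].astype(int);i=np.argmin(col);print(c,270+i,col[i])
E
python3 e.py
```

```text
[ 0.57422127 -0.02085335  0.07122586] [-4.77067519  0.1647262  11.30615968] [0.06367034 0.93466674 0.01822703] [-49.38087344 -55.39632082]
288 315 113
300 318 118
340 335 118
```

Run:
```python
from m import *
S=vision.snapshot("scene");T=vision.snapshot("top");p=ctrl.read_state()["tool_pos"]
for z in(.072,.085,.0925,.1015):print(z,(proj(S,[p[0],p[1],z])-[190,145])*5)
u=np.array([455,365])/5+[190,145]
t=onz(S,*u,.1015);print('tip lower corner',t,t-p)
x=np.array([.9767,.2147,0]);y=np.array([-.2147,.9767,0]);o=np.array([.6185,-.010,0])
print('in scale',(t-o)@x,(t-o)@y,'tcp',(p-o)@x,(p-o)@y)
for c,b in(('green',(284,205,302,225)),('red',(312,224,336,242))):
    r=blob(S["color"],c,b); print(c,r and (r[0],r[1]))
# cover front-left corner and front-right in crop (290,312),(592,440)
for q in((290,312),(592,440)):
    r=onz(S,*(np.array(q)/5+[190,145]),.1015);print(r,(r-o)@x,(r-o)@y)
im=T["color"];b=blob(im,'orange',(380,205,450,270));print(b and (b[0],b[1]))
for c,bx in (('red',(365,288,392,310)),('green',(412,284,435,302)),('blue',(437,280,460,300))):
    b=blob(im,c,bx);print(c,b and (b[0],b[1]))
```

```text
0.072 [460.62685814 406.69598244]
0.085 [457.94961976 381.0277903 ]
0.0925 [456.38638372 366.01745733]
0.1015 [454.49221581 347.80692778]
tip lower corner [ 0.58112283 -0.01222204  0.1015    ] [0.00690909 0.00862297 0.03025821]
in scale -0.036983351979879064 0.005854610522239274 tcp -0.04558280957764841 -0.0010840654800391126
green (array([293.        , 216.71428571]), array([290, 216,   7,   3,   7], dtype=int32))
red (array([324.69767442, 232.        ]), array([320, 230,  10,   6,  43], dtype=int32))
[ 0.60536962 -0.08636537  0.1015    ] -0.029220087238314624 -0.07176696197301868
[0.57448177 0.05959754 0.1015    ] -0.02805001641652382 0.07742663515724092
None
red (array([379.34375, 299.03125]), array([374, 296,  11,   7,  64], dtype=int32))
green (array([424.04225352, 292.23943662]), array([418, 289,  12,   7,  71], dtype=int32))
blue (array([446.95522388, 289.07462687]), array([442, 286,  11,   7,  67], dtype=int32))
```

The cover is seated: 12 N, and the edge has stopped moving. The real tip is about 30 mm above the reported TCP. Next I lift, go over the green key and tilt square to the console.

Emit:
{"method": "apply_moves", "body": {
  "steps": [
    [255, 0, 0, -0.003, 0, 0, 0],
    [255, 0, 0, -0.007, 0, 0, 0],
    [255, 0, 0, -0.01, 0, 0, 0],
    [255, 0, 0, -0.01, 0, 0, 0],
    [255, 0, 0, -0.01, 0, 0, 0],
    [255, 0.0107, -0.0034, 0, 0, 0, 0],
    [255, 0.0107, -0.0034, 0, 0, 0, 0],
    [255, 0.0107, -0.0034, 0, 0, 0, 0],
    [255, 0.0107, -0.0034, 0, 0, 0, 0],
    [255, 0.0107, -0.0034, 0, 0, 0, 0],
    [255, 0.0107, -0.0034, 0, 0, 0, 0],
    [255, 0, 0, 0, 0, -0.69, 0],
    [255, 0, 0, 0, 0, -0.69, 0],
    [255, 0, 0, 0, 0, 0, 0],
    [255, 0, 0, 0, 0, 0, 0],
    [255, 0, 0, 0, 0, 0, 0]
  ]
}}

```text
time_s: 12.13
tool_pos: [0.5156, -0.0548, 0.1105]
orientation: [-180.0, 6.8, -167.6]
contact_force: [0.2, -0.4, 0.4]
width: 0.0004
finger_force: 0.0
```

```bash
cat > k.py <<'E'
from m import *
S=vision.snapshot("scene");T=vision.snapshot("top");st=ctrl.read_state();p=st["tool_pos"];print(p,st["orientation"],st["contact_force"])
x=np.array([.9767,.2147,0]);y=np.array([-.2147,.9767,0]);o=np.array([.6185,-.010,0])
from scipy.spatial.transform import Rotation as R
z=R.from_euler('xyz',st["orientation"],degrees=True).as_matrix()[:,2];print('z scale',z@x,z@y,z[2])
c=p-.030*z;print('tip scale',(c-o)@x,(c-o)@y,c[2])
a=(.0512-c[2])/z[2];h=c+a*z;print('along',a,'hit',h,'rel green',(h-[.5226,-.0523,.0512])@x,(h-[.5226,-.0523,.0512])@y)
b=blob(T["color"],'orange',(380,205,450,290));print('tab top',b and (b[0],b[1],onz(T,*b[0],.1015)))
b=blob(S["color"],'orange',(250,190,310,240));print('tab scene',b and (b[0],b[1],onz(S,*b[0],.1015)))
E
python3 k.py
```

```text
[ 0.51590266 -0.05455584  0.11023091] [ 179.99798476    6.82786258 -167.56581051] [-0.2263599  -0.11980195  0.21286546]
z scale 0.11888909774765731 0.0001109263511752535 -0.9929078109666019
tip scale -0.113339631235272 -0.021493371936859247 0.14001814826477393
along 0.08945256274931399 hit [ 0.52280455 -0.05303191  0.0512    ] rel green 4.264324120976457e-05 -0.0007587692904702224
tab top None
tab scene (array([288.94871795, 219.30769231]), array([283, 217,  12,   6,  39], dtype=int32), array([0.57296561, 0.00196663, 0.1015    ]))
```

```bash
python3 e.py
```

```text
[ 0.51591814 -0.05449156  0.11010762] [ 0.50667155 -0.06938357  0.09617035] [ 0.03966779  0.04494816 -0.02013253] [-38.34558606 -61.58654451]
288 315 121
300 318 124
340 335 121
```

Emit:
{"method": "apply_moves", "body": {
  "steps": [
    [255, 0, 0, 0.01, 0, 0, 0],
    [255, 0, 0, 0.01, 0, 0, 0],
    [255, 0, 0, 0.01, 0, 0, 0],
    [255, 0, 0, 0.01, 0, 0, 0],
    [255, 0, 0, 0.01, 0, 0, 0],
    [255, 0, 0, 0.01, 0, 0, 0],
    [255, 0, 0, 0.008, 0, 0, 0],
    [255, 0, 0, 0.006, 0, 0, 0],
    [255, 0, 0, 0.004, 0, 0, 0],
    [255, 0, 0, 0, 0, 0, 0],
    [255, 0, 0, 0, 0, 0, 0]
  ]
}}

```text
time_s: 13.2
tool_pos: [0.525, -0.0525, 0.0329]
orientation: [-180.0, 6.9, -167.6]
contact_force: [-1.1, 0.0, 1.0]
width: 0.0005
finger_force: 0.0
```

```bash
python3 k.py
python3 - <<'E'
from m import *
T=vision.snapshot("scene")
for c,b in(('green',(280,200,305,228)),('red',(312,224,336,242))):
    r=blob(T["color"],c,b); print(c,r and (r[0],r[1]))
E
```

```text
[ 0.52517762 -0.05259693  0.03338055] [-179.98210832    6.9407646  -167.57800666] [-0.16003964 -0.30102487 -0.09736476]
z scale 0.12084560280027176 -0.00026099864517641725 -0.9926715677376223
tip scale -0.1039188980935829 -0.021560277398427825 0.06316070127683801
along 0.012049001568663238 hit [ 0.52305794 -0.05305809  0.0512    ] rel green 0.0002845107641237078 -0.0008387421715129957
tab top None
tab scene (array([286.33333333, 218.22222222]), array([277, 214,  18,   9,  63], dtype=int32), array([ 0.5743032 , -0.00427249,  0.1015    ]))
green None
red (array([324.66, 231.52]), array([320, 229,  10,   6,  50], dtype=int32))
```

Emit:
{"method": "apply_moves", "body": {
  "steps": [
    [255, 0, 0, 0.002, 0, 0, 0],
    [255, 0, 0, 0.002, 0, 0, 0],
    [255, 0, 0, 0.002, 0, 0, 0],
    [255, 0, 0, 0.002, 0, 0, 0],
    [255, 0, 0, 0.001, 0, 0, 0],
    [255, 0, 0, 0.001, 0, 0, 0],
    [255, 0, 0, 0, 0, 0, 0],
    [255, 0, 0, 0, 0, 0, 0]
  ]
}}

```text
time_s: 14.02
tool_pos: [0.5261, -0.0522, 0.0228]
orientation: [180.0, 6.9, -167.6]
contact_force: [0.2, -0.6, 1.2]
width: 0.0006
finger_force: 0.0
```

Emit:
{"method": "apply_moves", "body": {
  "steps": [
    [255, 0, 0, 0.001, 0, 0, 0],
    [255, 0, 0, 0.001, 0, 0, 0],
    [255, 0, 0, 0, 0, 0, 0],
    [255, 0, 0, 0, 0, 0, 0]
  ]
}}

```text
time_s: 14.35
tool_pos: [0.5265, -0.0522, 0.0211]
orientation: [-180.0, 6.9, -167.6]
contact_force: [0.4, -0.6, 2.1]
width: 0.0001
finger_force: 0.9
```

Emit:
{"method": "apply_moves", "body": {
  "steps": [
    [255, 0, 0, 0.001, 0, 0, 0],
    [255, 0, 0, 0, 0, 0, 0],
    [255, 0, 0, 0, 0, 0, 0]
  ]
}}

```text
time_s: 14.6
tool_pos: [0.5266, -0.0522, 0.02]
orientation: [-180.0, 6.9, -167.6]
contact_force: [1.3, -0.3, 2.2]
width: 0.0005
finger_force: 1.4
```

Emit:
{"method": "apply_moves", "body": {
  "steps": [
    [255, 0, 0, 0.001, 0, 0, 0],
    [255, 0, 0, 0.001, 0, 0, 0],
    [255, 0, 0, 0, 0, 0, 0],
    [255, 0, 0, 0, 0, 0, 0]
  ]
}}

```text
time_s: 14.93
tool_pos: [0.5268, -0.0521, 0.018]
orientation: [-180.0, 6.9, -167.6]
contact_force: [-0.0, -0.2, 4.6]
width: 0.0005
finger_force: 2.4
```

Emit:
{"method": "apply_moves", "body": {
  "steps": [
    [255, 0, 0, 0.001, 0, 0, 0],
    [255, 0, 0, 0, 0, 0, 0],
    [255, 0, 0, 0, 0, 0, 0]
  ]
}}

```text
time_s: 15.18
tool_pos: [0.5269, -0.0522, 0.0171]
orientation: [-180.0, 6.9, -167.6]
contact_force: [-0.7, -0.3, 5.0]
width: 0.0007
finger_force: 2.9
```

Emit:
{"method": "apply_moves", "body": {
  "steps": [
    [255, 0, 0, 0.0005, 0, 0, 0],
    [255, 0, 0, 0, 0, 0, 0],
    [255, 0, 0, 0, 0, 0, 0]
  ]
}}

```text
time_s: 15.43
tool_pos: [0.5269, -0.0521, 0.0167]
orientation: [-180.0, 6.9, -167.6]
contact_force: [-0.4, -0.7, 6.7]
width: 0.0006
finger_force: 3.3
```

Emit:
{"method": "apply_moves", "body": {
  "steps": [
    [255, 0, 0, -0.002, 0, 0, 0],
    [255, 0, 0, -0.003, 0, 0, 0],
    [255, 0, 0, -0.005, 0, 0, 0],
    [255, 0, 0, -0.01, 0, 0, 0],
    [255, 0, 0, -0.02, 0, 0, 0],
    [255, 0, 0, -0.03, 0, 0, 0],
    [255, 0, 0, -0.03, 0, 0, 0],
    [255, 0, 0, -0.03, 0, 0, 0],
    [255, 0.01, 0.03, -0.01, 0, 0, 0],
    [255, 0.01, 0.03, 0, 0, 0, 0],
    [255, 0.01, 0.03, 0, 0, 0, 0],
    [255, 0.01, 0.03, 0, 0, 0, 0],
    [255, 0.01, 0.03, 0, 0, 0, 0],
    [255, 0.01, 0.03, 0, 0, 0, 0],
    [255, 0.01, 0.03, 0, 0, 0, 0],
    [255, 0.01, 0.03, 0, 0, 0, 0],
    [255, 0, 0, 0, 0, 0, 0],
    [255, 0, 0, 0, 0, 0, 0]
  ]
}}

```text
time_s: 16.93
tool_pos: [0.3804, 0.1626, 0.1464]
orientation: [-180.0, 6.9, -167.4]
contact_force: [-0.5, -0.5, -0.4]
width: 0.0003
finger_force: 0.0
```

```bash
python3 e.py
python3 - <<'E'
from m import *
T=vision.snapshot("top");im=T["color"]
b=blob(im,'orange',(380,205,450,290));print(b and (b[0],b[1],onz(T,*b[0],.1015)), 'expect',.6185-.0415*.9767,-.010-.0415*.2147)
for c,bx in (('red',(365,288,392,310)),('green',(412,284,435,302)),('blue',(437,280,460,300))):
    b=blob(im,c,bx);print(c,b and (b[0],b[1]))
E
```

```text
[0.38099591 0.16175567 0.14627189] [-0.82624375 -0.54982305  0.55456097] [-0.02712551  0.10554135  0.02741052] [-17.63318002 -62.66872644]
288 315 121
300 319 124
340 335 121
None expect 0.5779669500000001 -0.01891005
red (array([378.72881356, 299.15254237]), array([374, 296,  10,   7,  59], dtype=int32))
green (array([424.20833333, 292.43055556]), array([419, 289,  11,   8,  72], dtype=int32))
blue (array([447.05555556, 289.13888889]), array([442, 286,  11,   8,  72], dtype=int32))
```

Run:
```python
from m import *
T=vision.snapshot("top");im=T["color"]
h=cv2.cvtColor(im,cv2.COLOR_BGR2HSV);m=cv2.inRange(h,(2,140,60),(13,255,255));m[:200]=0;m[290:]=0;m[:,:350]=0;m[:,460:]=0
n,l,st,ce=cv2.connectedComponentsWithStats(m)
for i in range(1,n):
    if st[i,4]>20: print(ce[i],st[i],onz(T,*ce[i],.1015))
S=vision.snapshot("scene");b=blob(S["color"],'orange',(250,190,320,240));print(b and (b[0],b[1],onz(S,*b[0],.1015)))
```

```text
[417.86956522 251.13043478] [405 249  25   5  46] [ 0.58772976 -0.02965656  0.1015    ]
(array([290.4, 220.4]), array([289, 220,   4,   2,   5], dtype=int32), array([0.57322657, 0.00657997, 0.1015    ]))
```

The cover edge hasn't moved since it was pressed shut. The key contact also gives the same 30 mm tip offset, which puts the cover's top at 101 mm, as it should be when shut. The keys are back where they started in the image, so I'm handing in.

```bash
python3 -c "
from station import ctrl
print(ctrl.sign_off())"
```

```text
the job is handed in; nothing more can be done
None
```

I pushed the cover shut (about 12 N at the end), pressed the green tare key about 5 mm at under 7 N and let it come back up, then moved the hand away and handed the job in at about 17 s; no verdict was returned.

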